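# Sort tagged reader modules into pass and reject nests

### The arm

A 6-joint arm with a two-finger parallel gripper is mounted at the origin on a cart in front of the work surface, level with it; the furniture and walls round the work are solid. World frame = base frame: x ahead of the robot, y to its left, z up, the work surface at z = 0. Lengths are in mm, angles in rad, forces in N, time in s.
With the tool pointing down it reaches from about 300 to 850 mm from the base axis. Payload 4.2 kg.
Tool frame: the origin (TCP) lies on the front face of the gripper's body, between the roots of the fingers; the fingertips stand 78 mm ahead of it and the grasp point (between the pads) lies 60 mm ahead of it; z points along the fingers, y is the direction in which the jaws open and shut (so a half turn about z gives the same grasp; the last joint's range is limited). The gripper opens to 91 mm and grips with 3 to 60 N. Pads are 32 mm wide; open, the fingers measure 118 mm over their backs; the gripper's body (76 mm by 178 mm) begins 60 mm behind the grasp point.
Start: joints at [-1.263, 0.32, 1.565, -0, 1.257, -0.02], TCP at [185.129, -544.392, 292.276] pointing down, gripper open.
Joint ranges: [-3.11, 3.11], [-0.84, 2.01], [0.21, 2.61], [-1.34, 4.49], [0.05, 2.63], [-2.56, 2.56]. Speed limits (rad/s): [2.57, 2.57, 3.14, 3.14, 3.14, 3.14].

### API

Orientations are given as a unit quaternion [x, y, z, w].
In Python, from cell import * gives the robot as it stands. Calls block until the motion is done:
- reach(position, orientation): joint-space move of the TCP to a pose.
- servo_line(position, orientation=None, max_speed=150): straight line of the TCP; orientation=None keeps the orientation; max_speed is the mean speed in mm/s.
- move_joints(angles): joint-space move.
- let_go() and gripper_close(strength=None): open the fingers fully, or close them until they stop; strength is the grip in N (None keeps the last).
- wait(seconds).
- solve_ik(position, orientation): joint angles nearest the present ones, or None.
- get_obs(): the state.
- snapshot(name): name is "scene" or "top" or "wrist"; returns the picture (480x640x3 uint8, blue, green, red); there is no depth.
- camera_params(name): a dict with "fovy" (degrees; the focal length in pixels is half the picture's height over the tangent of half this angle, whatever the lens; pixels are square), "cx", "cy" (the principal point, pixels), "R" (3x3) and "t" (3): a world point X has camera coordinates R X + t. Camera axes: x right, y down, z forward; pixel columns grow to the right and rows downward; lengths in mm; the calibration is good to about 2 mm. A picture is of the moment at which its call begins: read the wrist's pose just before it. camera_params takes no time and is no camera call; for the wrist camera it gives the pose at the moment of the call.
A pose or a line that the arm cannot do raises Unreachable and nothing moves.
- close_job(): hands the job in, once; it reports no verdict.
The state is a dict: "clock": time; "joint_pos": joint angles; "joint_velocities": joint speeds; "joint_efforts": joint torques, N m; "tool_pos": TCP position; "eef_rot": TCP orientation; "ft_force": force on the tool from outside, world axes, zero at the start; "moment": the same for the moment, N m; "grip_width": finger opening in mm.
Only numpy, scipy, OpenCV 4.12 (cv2) and the standard library are available. Lean on these libraries where they do the work, as an engineer would, in place of code of your own. Each camera call takes 0.05 s, during which the arm holds its last target.

### The job

Two reader modules of the bench analyser have been inspected and tagged. Put the module with the round tag on its top into the pass nest, the one marked with a round disc, and the module with the bar-shaped tag into the reject nest, the one marked with a bar; each shall stand upright and flat on its nest's floor, its long side along the nest, and be let go.

Things in the scene. Friction and masses are not known exactly. Their poses are not given: they have to be found in the camera images.
- module_round_center (a point): Reader module with the black round tag (24 mm across) on its top: white plastic block 64 mm long (its x axis), 34 mm wide (y), 48 mm high, standing upright, tag 2 mm proud of the top. Point: the centre of the block, 24 mm above its underside; z up. About 0.12 kg; can be gripped across the 34 mm width.
- module_bar_center (a point): Reader module with the black bar-shaped tag (30 x 10 mm, long side across the module) on its top: white plastic block 64 mm long (its x axis), 34 mm wide (y), 48 mm high, standing upright, tag 2 mm proud of the top. Point: the centre of the block, 24 mm above its underside; z up. About 0.12 kg; can be gripped across the 34 mm width.
- nest_round_floor (a point): Pass nest: shallow pocket fixed to the table, inside 80 mm long (its x axis) by 50 mm wide (y), told by the raised black disc (24 mm across) on the ledge at its -x end, 64 mm from the pocket's centre. Point: centre of the pocket's floor, 4 mm above the table; z up. Rim 5 mm thick, 8 mm above that floor; each long side is open over its middle 44 mm to let fingers pass.
- nest_bar_floor (a point): Reject nest: shallow pocket fixed to the table, inside 80 mm long (its x axis) by 50 mm wide (y), told by the raised black bar (30 x 10 mm, lying across the nest) on the ledge at its -x end, 64 mm from the pocket's centre. Point: centre of the pocket's floor, 4 mm above the table; z up. Rim 5 mm thick, 8 mm above that floor; each long side is open over its middle 44 mm to let fingers pass.
Not all that is in view belongs to the job. What is shaped like the part that bears module_round_center but green or yellow is not meant.

How it is judged:
By the outcome, as a careful person would: the job done as asked, in the order asked, and still so for the second after the job is handed in, with the robot touching nothing.
It also fails if it takes over 64 s, if anything falls off the work surface, if the arm or the gripper's body presses on something with over 40 N, if the wrist force passes 120 N, or if a joint passes its speed limit or range.

## Working session

There is one attempt and no reset: what is moved stays moved. The work goes in short steps, each a Python script; the robot and the scene stay as the last script left them, time stands still between calls to the robot, and variables do not carry over. Pictures are saved under pics/ and viewed, and the job is handed in when it is done.

```bash
mkdir -p pics; ls
python3 - <<'E'
from cell import *
import cv2
for n in ("scene","top","wrist"):
    p=camera_params(n); print(n,p)
    cv2.imwrite(f"pics/{n}0.png",snapshot(n))
print(get_obs())
E
```

```text
pics
scene {'fovy': 46.80934320827344, 'cx': 311.8711281893174, 'cy': 241.15950723683645, 'R': array([[-0.68365961,  0.72936658,  0.02517806],
       [ 0.28376782,  0.29745356, -0.91159048],
       [-0.67237293, -0.61607287, -0.41032775]]), 't': array([ 369.93892105,  -69.44379577, 1577.42610096])}
top {'fovy': 53.16968487911285, 'cx': 316.67413701203685, 'cy': 233.4230611635867, 'R': array([[-0.0277328 , -0.99957933, -0.00848797],
       [-0.99074087,  0.02861455, -0.13271674],
       [ 0.13290379,  0.00472877, -0.99111766]]), 't': array([-60.50906166, 497.4679882 , 899.48643057])}
wrist {'fovy': 59.08055406854914, 'cx': 324.0273514884554, 'cy': 240.6645472522134, 'R': array([[ 3.22579418e-01, -9.46541974e-01, -9.00782222e-04],
       [-9.11283848e-01, -3.10820566e-01,  2.70096880e-01],
       [-2.55938016e-01, -8.63068262e-02, -9.62832729e-01]]), 't': array([-574.66041123,  -30.76769399,  390.80884994])}
{'clock': 0.15, 'joint_pos': array([-1.26297343e+00,  3.20137049e-01,  1.56541657e+00,  1.39644841e-05,
        1.25736259e+00, -1.99863634e-02]), 'joint_velocities': array([-0.00076307, -0.00143615, -0.0039702 ,  0.00173672,  0.00122155,
       -0.00185494]), 'joint_efforts': array([ 4.28105432e-04, -4.12773943e+01, -2.32154059e+01,  7.27582513e-02,
        4.32750955e-02, -7.59766658e-05]), 'tool_pos': array([ 185.06029111, -544.11414104,  291.61102949]), 'eef_rot': array([ 9.86597817e-01,  1.63169575e-01, -8.83412709e-05, -6.55887062e-04]), 'ft_force': array([ 0.08146832, -0.04953639,  0.44847363]), 'moment': array([ 0.00469999, -0.0165172 ,  0.02097488]), 'grip_width': 91.23688332062892}
```

View pics/top0.png

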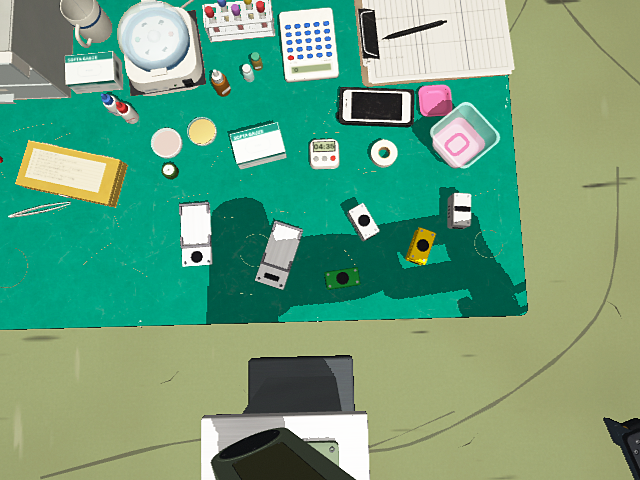

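View pics/scene0.png

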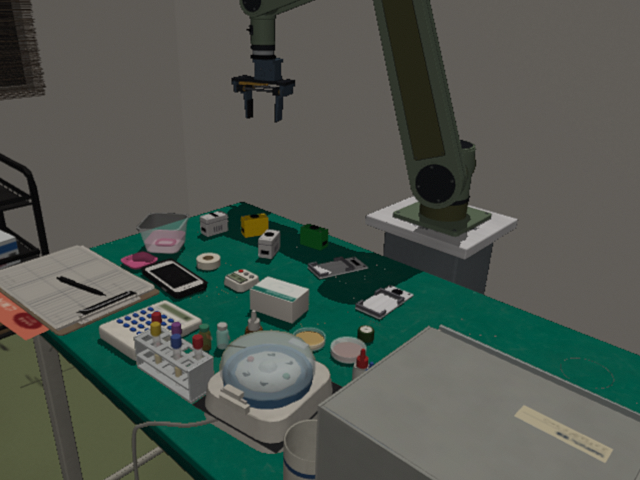

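View pics/wrist0.png

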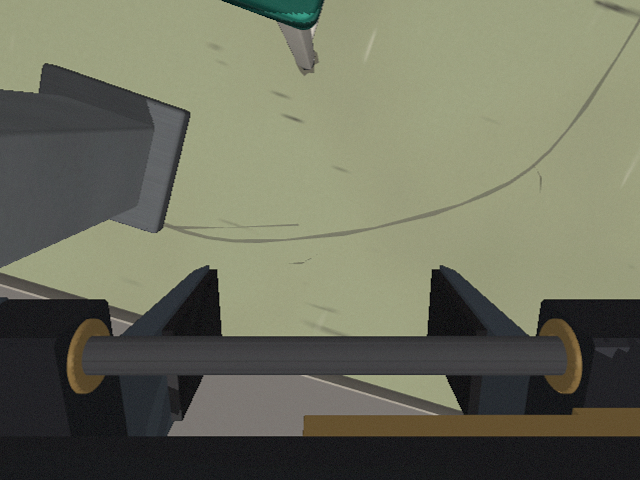

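Top view: pass nest about (196,235) with disc (197,257), reject nest (280,250) with bar (271,277), round module (363,220), bar module (459,210). Green (342,278) and yellow (422,245) are decoys. I'll zoom in.

Run:
```python
import cv2,numpy as np
im=cv2.imread("pics/top0.png")
a=cv2.resize(im[190:300,165:315],None,fx=5,fy=5,interpolation=cv2.INTER_CUBIC)
b=cv2.resize(im[180:280,335:485],None,fx=5,fy=5,interpolation=cv2.INTER_CUBIC)
cv2.imwrite("pics/za.png",a);cv2.imwrite("pics/zb.png",b)
```

```text
(no output)
```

View pics/za.png

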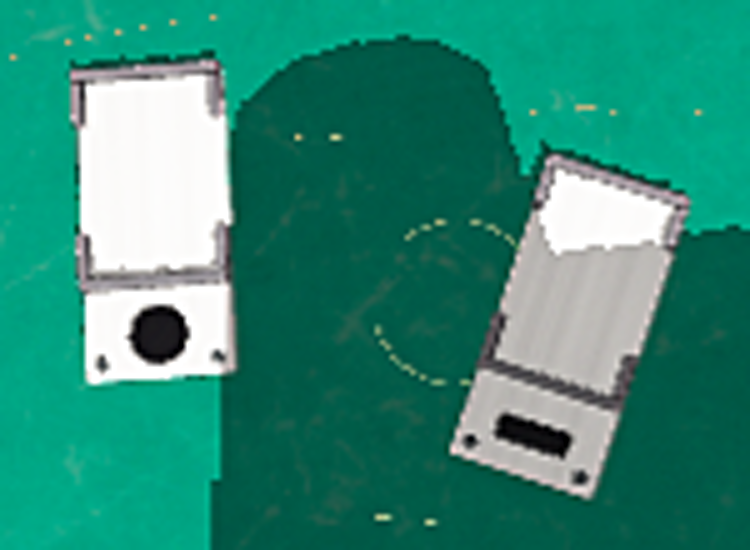

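View pics/zb.png

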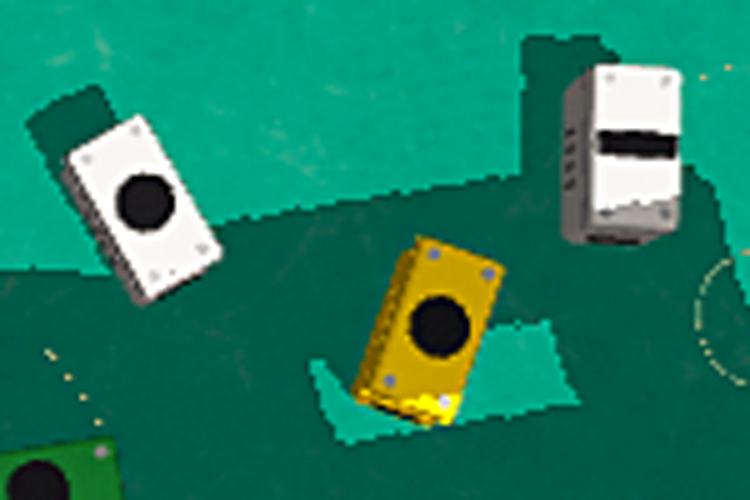

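```bash
cat > h.py <<'E'
from cell import *
import numpy as np, cv2
def unproj(p,uv,z):
    f=240/np.tan(np.radians(p['fovy'])/2)
    d=np.array([(uv[0]-p['cx'])/f,(uv[1]-p['cy'])/f,1.])
    R=np.array(p['R']);t=np.array(p['t'])
    c=-R.T@t; w=R.T@d
    return c+w*(z-c[2])/w[2]
def proj(p,X):
    f=240/np.tan(np.radians(p['fovy'])/2)
    c=np.array(p['R'])@np.asarray(X,float)+p['t']
    return np.array([p['cx']+f*c[0]/c[2],p['cy']+f*c[1]/c[2]])
def quat(yaw):
    # tool down, tool x at angle yaw, y = jaw axis
    from scipy.spatial.transform import Rotation as Ro
    x=np.array([np.cos(yaw),np.sin(yaw),0]);z=np.array([0,0,-1.])
    return Ro.from_matrix(np.column_stack([x,np.cross(z,x),z])).as_quat()
E
python3 - <<'E'
from h import *
p=camera_params("top")
A=lambda u,v:((u+.5)/5-.5+165,(v+.5)/5-.5+190)
B=lambda u,v:((u+.5)/5-.5+335,(v+.5)/5-.5+180)
for n,uv,z in [("rtag",B(146,202),50),("r1",B(138,115),48),("r2",B(222,250),48),("r3",B(68,165),48),("btag",B(637,145),50),("b1",B(598,66),48),("b2",B(681,66),48),("b3",B(680,230),48),
 ("ndisc",A(160,333),6),("n1",A(70,70),12),("n2",A(220,60),12),("n3",A(88,383),4),("n4",A(236,370),4),
 ("nbar",A(533,436),6),("m1",A(550,155),12),("m2",A(689,202),12),("m3",A(452,452),4),("m4",A(592,498),4)]:
    print(n,unproj(p,uv,z).round(1))
E
```

```text
rtag [ 516.6 -165.5   50. ]
r1 [ 550.9 -164.    48. ]
r2 [ 497.5 -194.    48. ]
r3 [ 532.2 -136.3   48. ]
btag [ 533.2 -354.4   50. ]
b1 [ 564.9 -342.1   48. ]
b2 [ 564. -374.   48.]
b3 [ 500.1 -369.1   48. ]
ndisc [460.3 166.    6. ]
n1 [566.8 201.3  12. ]
n2 [569.1 140.9  12. ]
n3 [441.3 195.1   4. ]
n4 [444.8 136.1   4. ]
nbar [415.2  17.9   6. ]
m1 [526.6   8.8  12. ]
m2 [506.1 -46.3  12. ]
m3 [409.9  50.3   4. ]
m4 [390.2  -4.8   4. ]
```

```bash
cat >> h.py <<'E'
def look(X,yaw,h):
    """TCP position so the wrist optical axis meets X with TCP at height h"""
    from scipy.spatial.transform import Rotation as Ro
    p=camera_params("wrist");o=get_obs()
    T=Ro.from_quat(o['eef_rot']).as_matrix()
    R=np.array(p['R']);c=-R.T@np.array(p['t'])
    off=T.T@(c-o['tool_pos']);ax=T.T@R[2]
    N=Ro.from_quat(quat(yaw)).as_matrix()
    off=N@off;ax=N@ax
    s=(X[2]-h-off[2])/ax[2]
    q=np.array(X)-ax*s-off; q[2]=h
    return q
E
python3 - <<'E'
from h import *
for X,y,h in [((516,-165,48),.51,280),((533,-354,48),-.077,280),((500,82,10),-.1,330)]:
    P=look(X,y,h); print(P, solve_ik(P,quat(y)))
for P,y in [((516,-165,90),.51),((533,-354,90),-.077),((524,169,94),.044),((475,-4,94),-.342)]:
    print(solve_ik(P,quat(y)), solve_ik(P,quat(y+np.pi)))
E
```

```text
[ 528.69120332 -157.41853776  280.        ] [-3.10241410e-01  2.91070380e-01  1.63805456e+00 -4.44089210e-16
  1.21246771e+00  7.50554916e-01]
[ 547.76588419 -354.71685112  280.        ] [-5.92288237e-01  4.50015276e-01  1.39155203e+00 -4.44089210e-16
  1.30002535e+00  1.05550809e+00]
[539.31978495  78.55361111 330.        ] [ 1.23533961e-01  2.50446743e-01  1.56706038e+00 -4.44089210e-16
  1.32408553e+00  1.79433029e+00]
[-3.30721508e-01  4.76747799e-01  1.90161755e+00 -4.44089210e-16
  7.63227306e-01  7.30074818e-01] [-3.30721508e-01  4.76747799e-01  1.90161755e+00 -4.44089210e-16
  7.63227306e-01 -2.41151784e+00]
[-6.04242748e-01  5.95962769e-01  1.65780506e+00 -4.44089210e-16
  8.87824827e-01  1.04355358e+00] [-6.04242748e-01  5.95962769e-01  1.65780506e+00 -4.44089210e-16
  8.87824827e-01 -2.09803908e+00]
[ 2.91097732e-01  4.81758506e-01  1.87695758e+00 -4.44089210e-16
  7.82876568e-01  1.81789406e+00] [ 2.91097732e-01  4.81758506e-01  1.87695758e+00 -4.44089210e-16
  7.82876568e-01 -1.32369859e+00]
[-3.26328870e-02  3.92389929e-01  2.05155810e+00 -4.44089210e-16
  6.97644622e-01  1.88016344e+00] [-3.26328870e-02  3.92389929e-01  2.05155810e+00 -4.44089210e-16
  6.97644622e-01 -1.26142921e+00]
```

Everything is reachable. First a look at the nests, then the round module.

```bash
cat > look.py <<'E'
import pickle
from h import *
for k,X,y,h in [("wn",(500,82,10),-.1,330),("wr",(516,-165,48),.51,280)]:
    reach(look(X,y,h),quat(y)); wait(0.3)
    p=camera_params("wrist"); im=snapshot("wrist")
    cv2.imwrite(f"pics/{k}.png",im); pickle.dump(p,open(k+".pkl","wb"))
o=get_obs();print(o['clock'],o['tool_pos'])
E
python3 look.py
```

```text
4.375 [ 528.75096991 -156.91551296  280.17383863]
```

View pics/wn.png

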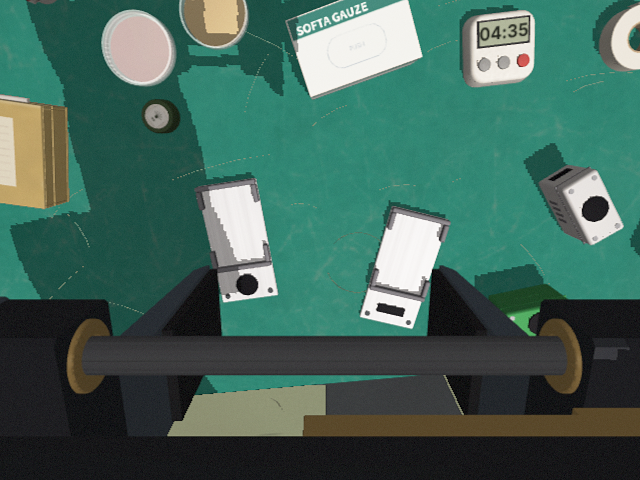

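View pics/wr.png

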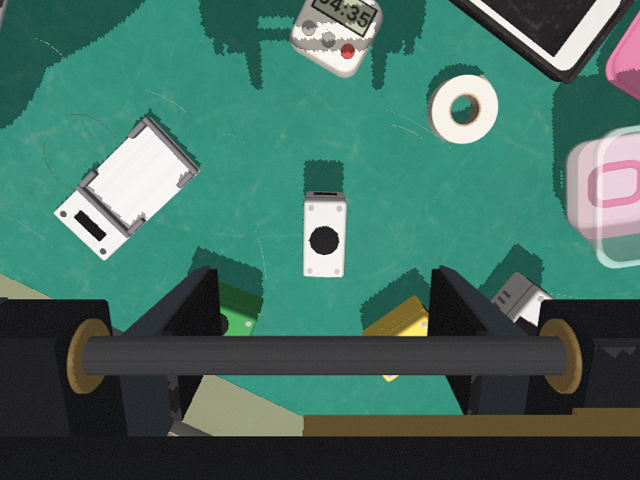

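wn: pass nest with disc (247,285), reject nest with bar (391,310). wr: round tag (324,240) with the module upright in the picture. Next I'll compute poses from both cameras.

```bash
cat > m.py <<'E'
import pickle
from h import *
def blackc(im,uv,r):
    x,y=map(int,uv); g=im[y-r:y+r+1,x-r:x+r+1].max(2)
    n,l,s,c=cv2.connectedComponentsWithStats((g<70).astype(np.uint8))
    i=1+np.argmax(s[1:,4]); return c[i]+[x-r,y-r],s[i,4]
if __name__=="__main__":
    W=cv2.imread("pics/wn.png");pw=pickle.load(open("wn.pkl","rb"))
    V=cv2.imread("pics/wr.png");pv=pickle.load(open("wr.pkl","rb"))
    T=cv2.imread("pics/top0.png");pt=camera_params("top")
    for n,im,p,uv,r,z in [("disc",W,pw,(247,285),14,6),("disc",T,pt,(196,257),9,6),("bar",W,pw,(391,310),18,6),("bar",V,pv,(90,226),20,6),("bar",T,pt,(271,277),9,6),("rtag",V,pv,(324,240),20,50),("rtag",W,pw,(595,208),18,50),("rtag",T,pt,(364,220),9,50)]:
        c,a=blackc(im,uv,r); print(n,c.round(1),a,unproj(p,c,z).round(1))
    for k,im in (("wn",W[170:345,180:470]),("wr",V[180:290,280:370])):
        cv2.imwrite(f"pics/{k}z.png",cv2.resize(im,None,fx=2.7 if k=="wn" else 5,fy=2.7 if k=="wn" else 5,interpolation=cv2.INTER_CUBIC))
E
python3 m.py
```

```text
disc [246.6 284.3] 343 [459.9 167.6   6. ]
disc [196.5 256.3] 98 [460.1 166.1   6. ]
bar [390.3 309.5] 217 [416.   18.8   6. ]
bar [ 89.6 225.4] 338 [416.   18.6   6. ]
bar [271.3 276.7] 72 [415.5  17.7   6. ]
rtag [323.9 240.2] 618 [ 516.9 -163.8   50. ]
rtag [594.8 208.5] 508 [ 516.9 -163.5   50. ]
rtag [363.7 220. ] 101 [ 516.6 -165.3   50. ]
```

View pics/wnz.png

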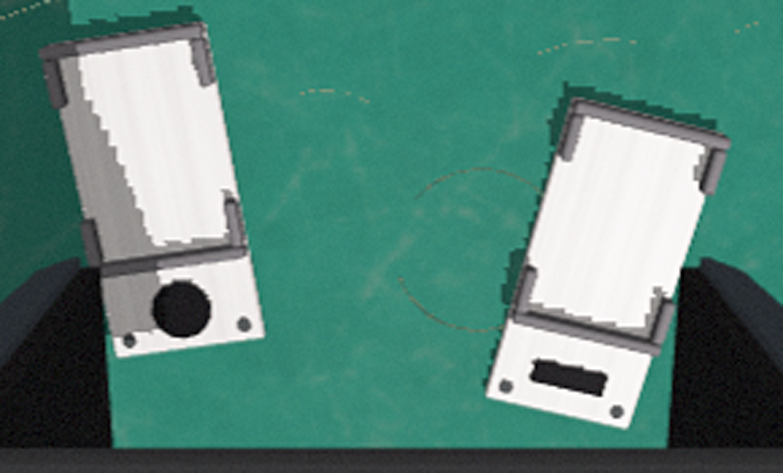

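View pics/wrz.png

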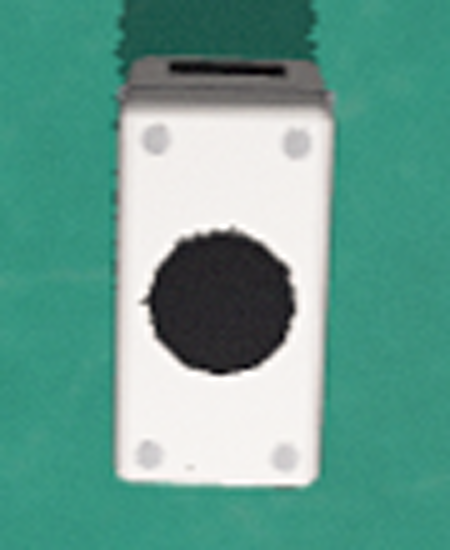

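Run:
```python
import pickle
from h import *
pw=pickle.load(open("wn.pkl","rb"));pv=pickle.load(open("wr.pkl","rb"))
a=lambda u,v:((u+.5)/2.7-.5+180,(v+.5)/2.7-.5+170)
b=lambda u,v:((u+.5)/5-.5+280,(v+.5)/5-.5+180)
def ax(p,f,c1,c2,c3,c4,z1,z2):
    P=[unproj(p,f(*c),z)for c,z in((c1,z1),(c2,z1),(c3,z2),(c4,z2))]
    m=(P[0]+P[1])/2;n=(P[2]+P[3])/2;d=(m-n)[:2]
    w=(P[0]-P[1])[:2]; w2=(P[2]-P[3])[:2]
    print(m.round(1),n.round(1),"len",np.linalg.norm(d).round(1),"yaw",np.arctan2(d[1],d[0]).round(4),"w",np.linalg.norm(w).round(1),np.linalg.norm(w2).round(1),"yaw from w",(np.arctan2(w[1],w[0])-np.pi/2).round(4),(np.arctan2(w2[1],w2[0])-np.pi/2).round(4))
print("pass");ax(pw,a,(40,48),(205,25),(117,355),(264,338),12,6)
print("rej");ax(pw,a,(573,100),(728,142),(487,395),(631,428),12,6)
print("round dots");ax(pv,b,(155,139),(297,143),(148,454),(285,457),48,48)
```

```text
pass
[568.  171.4  12. ] [444.1 166.1   6. ] len 124.0 yaw 0.043 w 60.3 58.6 yaw from w 0.0374 0.0233
rej
[518.  -16.3  12. ] [401.5  23.4   6. ] len 123.1 yaw -0.3287 w 59.9 60.0 yaw from w -0.3656 -0.3443
round dots
[ 539.6 -151.9   48. ] [ 493.6 -176.    48. ] len 52.0 yaw 0.4827 w 22.1 22.3 yaw from w 0.4831 0.4884
```

Run:
```python
import pickle
from h import *
def st(m):
    o=get_obs();print(m,round(o['clock'],2),o['tool_pos'].round(1),o['ft_force'].round(1),round(o['grip_width'],1))
x,y,w=516.8,-163.9,.484
reach((x,y,170),quat(w)); servo_line((x,y,90),max_speed=120); st("down")
gripper_close(25); wait(.3); st("grip")
servo_line((x,y,200),max_speed=150); st("up")
# look at bar module and onwards is separate; carry on to nest
x,y,w=523.7,169.6,.040
reach((x,y,200),quat(w)); wait(.3); st("over")
cv2.imwrite("pics/over1.png",snapshot("wrist")); cv2.imwrite("pics/top1.png",snapshot("top"))
```

```text
down 5.71 [ 517.7 -164.2   91. ] [ 0.8  0.5 -0. ] 91.6
grip 6.92 [ 516.8 -163.9   90. ] [-0.1  0.1  0.3] 33.8
up 7.8 [ 516.2 -163.7  199.1] [ 0.4  0.3 -1.7] 34.1
over 9.36 [523.9 168.9 200. ] [-0.   0.  -1.7] 34.1
```

View pics/over1.png

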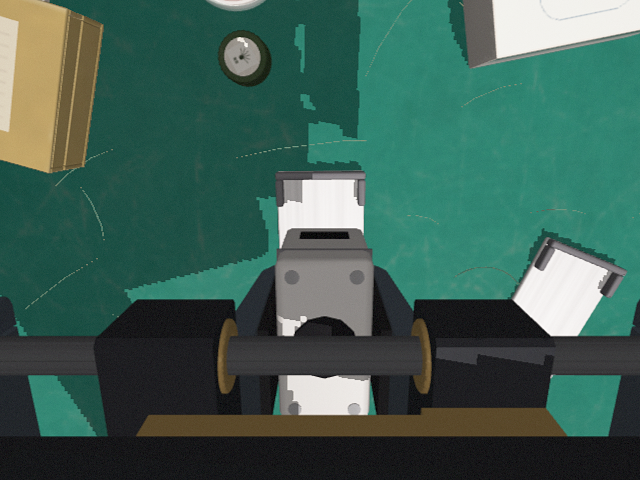

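The module is held square (weight 1.7 N, width 34 mm) and the nest's far rim (278–364,172) is parallel to it. Now I'll place it.

Run:
```python
import pickle
from h import *
def st(m):
    o=get_obs();print(m,round(o['clock'],2),o['tool_pos'].round(1),o['ft_force'].round(1),round(o['grip_width'],1))
x,y,w=523.7,169.6,.040
servo_line((x,y,110),quat(w),max_speed=120); wait(.2); st("near")
servo_line((x,y,94.3),max_speed=40); wait(.3); st("low")
let_go(); wait(.2); st("open")
servo_line((x,y,200),max_speed=150); st("up")
X=(533,-354,48);yw=-.077
reach(look(X,yw,280),quat(yw)); wait(.3)
p=camera_params("wrist"); cv2.imwrite("pics/wb.png",snapshot("wrist")); pickle.dump(p,open("wb.pkl","wb"))
cv2.imwrite("pics/top2.png",snapshot("top")); st("look")
im=cv2.imread("pics/top2.png")
cv2.imwrite("pics/t2z.png",cv2.resize(im[190:300,165:315],None,fx=5,fy=5,interpolation=cv2.INTER_CUBIC))
im=cv2.imread("pics/wb.png")
cv2.imwrite("pics/wbz.png",cv2.resize(im[180:290,270:390],None,fx=5,fy=5,interpolation=cv2.INTER_CUBIC))
```

```text
near 10.56 [524.1 169.7 110.8] [-0.5  0.5 -1. ] 34.0
low 11.4 [523.7 169.6  94.2] [ 0.  -0.1 -1.7] 33.7
open 12.57 [523.7 169.6  94.3] [ 0.2  0.4 -0.2] 91.2
up 13.43 [523.1 169.4 199.2] [ 0.8  0.3 -0.2] 90.9
look 15.75 [ 547.8 -354.5  280. ] [0.2 0.1 0.1] 90.9
```

View pics/t2z.png

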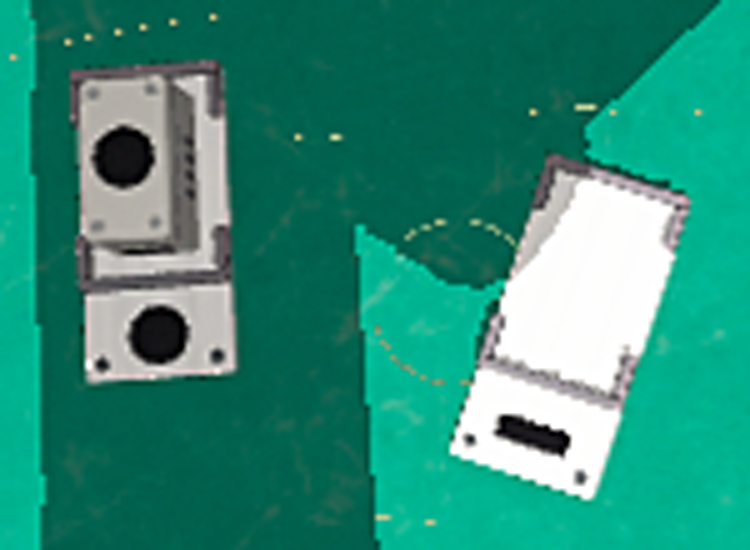

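View pics/wbz.png

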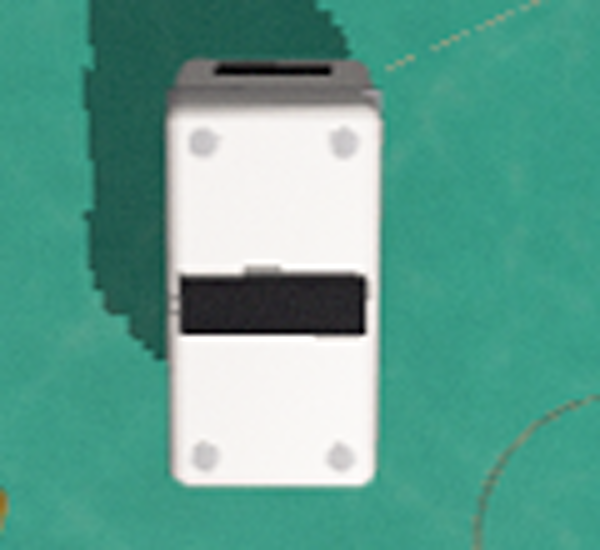

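The round module stands inside the pass nest: tag at (123,157) in the zoom. The bar module is upright in the wrist view: tag at zoom (273,304).

```bash
cat > go2.py <<'E'
import pickle
from m import *
T=cv2.imread("pics/top2.png");pt=camera_params("top")
c,a=blackc(T,(190,221),9);print("placed tag",unproj(pt,c,54).round(1))
V=cv2.imread("pics/wb.png");pv=pickle.load(open("wb.pkl","rb"))
c,a=blackc(V,(324,240),22);tag=unproj(pv,c,50)
b=lambda u,v:unproj(pv,((u+.5)/5-.5+270,(v+.5)/5-.5+180),48)
P=[b(204,141),b(344,142),b(205,456),b(341,457)]
m=sum(P)/4;d=P[0]+P[1]-P[2]-P[3];w=float(np.arctan2(d[1],d[0]))
print("tag",tag.round(1),"dots",m.round(1),"yaw",round(w,4))
def st(m):
    o=get_obs();print(m,round(o['clock'],2),o['tool_pos'].round(1),o['ft_force'].round(1),round(o['grip_width'],1))
assert np.hypot(*(tag-m)[:2])<2.5
x,y=((tag+m)/2)[:2]
reach((x,y,170),quat(w)); servo_line((x,y,90),max_speed=120); wait(.2); st("down")
gripper_close(25); wait(.3); st("grip")
servo_line((x,y,200),max_speed=150); st("up")
x,y,w=476,-2.1,-.340
reach((x,y,200),quat(w)); wait(.3); st("over")
cv2.imwrite("pics/over2.png",snapshot("wrist"))
E
python3 go2.py
```

```text
placed tag [523.5 168.   54. ]
tag [ 533.8 -353.7   50. ] dots [ 533.8 -353.7   48. ] yaw -0.0783
down 17.28 [ 534.2 -354.    91. ] [ 0.2  0.3 -0.4] 91.1
grip 18.49 [ 533.8 -353.6   89.9] [ 1.1 -0.1 -1. ] 34.2
up 19.38 [ 533.2 -353.3  199. ] [ 0.8 -0.5 -0.4] 33.8
over 21.02 [476.2  -2.6 199.9] [ 0.4 -0.3 -1.4] 34.1
```

```bash
ls -l pics/over2.png
```

```text
-rw-r--r-- 1 agent agent 454838 Dec  7 14:04 pics/over2.png
```

View pics/over2.png

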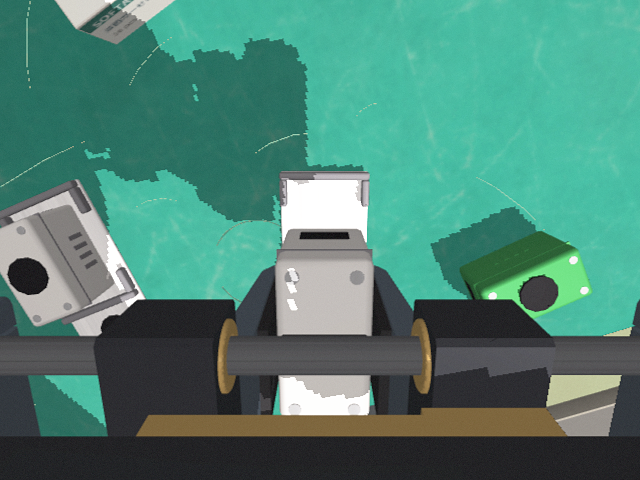

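The far rim (282–368,173) is level and centred ahead of the module. Placing it now.

Run:
```python
import pickle
from m import *
def st(m):
    o=get_obs();print(m,round(o['clock'],2),o['tool_pos'].round(1),o['ft_force'].round(1),round(o['grip_width'],1))
x,y,w=476,-2.1,-.340
servo_line((x,y,110),quat(w),max_speed=120); wait(.2); st("near")
servo_line((x,y,94.3),max_speed=40); wait(.3); st("low")
let_go(); wait(.2); st("open")
servo_line((x,y,200),max_speed=150); st("up")
yw=-.1
reach(look((500,82,10),yw,330),quat(yw)); wait(.3)
p=camera_params("wrist"); im=snapshot("wrist"); cv2.imwrite("pics/wfin.png",im)
T=snapshot("top"); cv2.imwrite("pics/top3.png",T); pt=camera_params("top")
cv2.imwrite("pics/t3z.png",cv2.resize(T[190:300,165:315],None,fx=5,fy=5,interpolation=cv2.INTER_CUBIC))
S=snapshot("scene");cv2.imwrite("pics/s3z.png",cv2.resize(S[220:340,270:430],None,fx=5,fy=5,interpolation=cv2.INTER_CUBIC))
for n,X in (("round",(523.7,169.6,54)),("bar",(476,-2.1,54))):
    for k,(P,I) in (("wrist",(p,im)),("top",(pt,T))):
        c,a=blackc(I,proj(P,X),18 if k=="wrist" else 8); print(n,k,c.round(1),a,unproj(P,c,54).round(1))
st("end")
```

```text
near 22.17 [476.4  -2.1 110.7] [ 0.8 -0.2 -1.2] 33.8
low 23.01 [476.   -2.1  94.2] [-0.4 -0.1 -1.7] 33.6
open 24.18 [476.   -2.1  94.3] [ 0.1 -0.4  0.4] 90.9
up 25.04 [475.4  -2.1 199.3] [-0.8  0.6 -0. ] 91.3
round wrist [224.1 236.8] 485 [523.9 169.   54. ]Traceback (most recent call last):
  File "<stdin>", line 18, in <module>
  File "m.py", line 6, in blackc
    i=1+np.argmax(s[1:,4]); return c[i]+[x-r,y-r],s[i,4]
        ~~~~~~~~~^^^^^^^^^
    return _wrapfunc(a, 'argmax', axis=axis, out=out, **kwds)
    return bound(*args, **kwds)
ValueError: attempt to get argmax of an empty sequence
```

View pics/wfin.png

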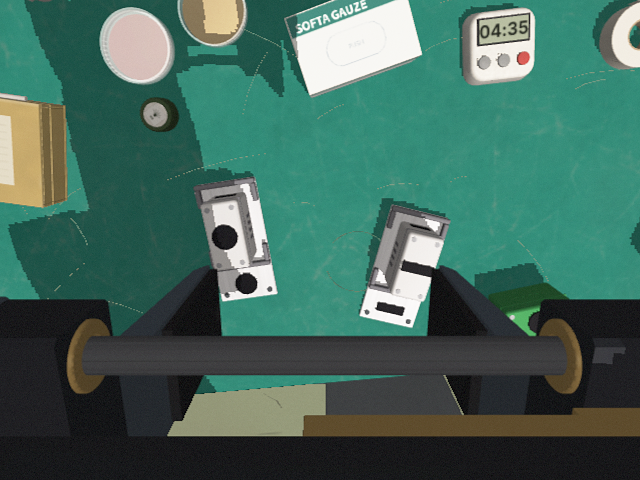

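View pics/s3z.png

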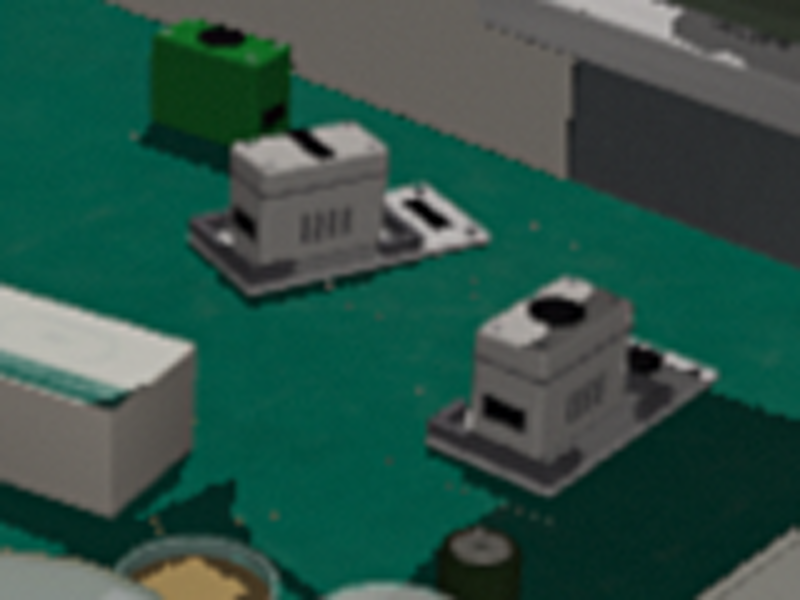

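View pics/t3z.png

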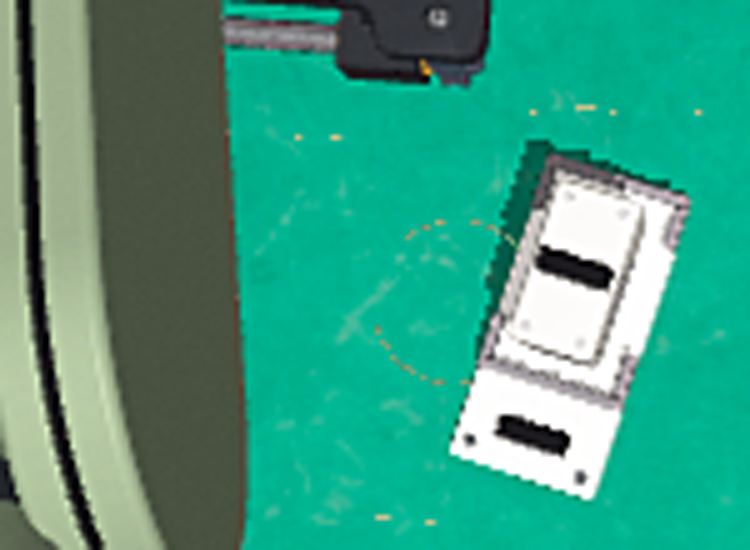

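Both modules stand upright inside their pockets in every view that shows them: wrist tags at (224,237) and (415,269). The top camera's view of the pass nest is blocked by the arm, which is what made my check script crash. I'll run the bar tag check and hand in.

Run:
```python
from m import *
T=cv2.imread("pics/top3.png");c,a=blackc(T,(280,243),9);print(unproj(camera_params("top"),c,54).round(1),a)
W=cv2.imread("pics/wfin.png");c,a=blackc(W,(415,269),18);print(unproj(camera_params("wrist"),c,54).round(1),a)
o=get_obs();print(o['clock'],o['tool_pos'].round(1),o['ft_force'].round(1),o['grip_width'])
close_job()
```

```text
[476.4  -3.5  54. ] 70
[475.4  -3.7  54. ] 345
26.1917 [538.8  78.2 329.7] [-0.2 -0.2  0.2] 91.1836949007644
the job is handed in; nothing more can be done
```

I put the round-tag module in the pass nest first, then the bar-tag module in the reject nest. I let both go and handed the job in at 26.2 s, with the gripper open and clear of everything.

Final checks:
- **Position:** The round tag measured (523.9, 169.0) against its target of (523.7, 169.6). The bar tag measured about (476, −3.6) against (476, −2.1). Both are well inside the 8 mm play of the pockets.
- **Seating:** The scene and wrist pictures show both modules upright inside the rims, with their long sides along the nests. I judged "flat" from these pictures and the set-down height, not from a contact force, because I released each module within about 0.3 mm of the floor.
- **Forces:** The wrist force stayed below 2 N at every reading I took.

One check failed: the last top-camera check of the round module, because the arm blocked that view. The top view taken just after placing it put the tag at (523.5, 168.0), which agrees with the wrist camera to about 1 mm.

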